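# Turn the divider of the bakery's recipe binder

## Task

The recipe binder lies open on the bakery worktop. With the fingertips under its orange tab, and without gripping it, gently turn the orange-tabbed divider over the rings so that it lies flat on the left-hand side (left as the robot sees it). Leave the blue-tabbed divider lying on the right, and do not shift or lift the binder or anything else on the worktop.

Things in the scene. Friction and masses are not known exactly. Their poses are not given: they have to be found in the camera images.
- binder: Blue A5 ring binder lying open, loose, about 2.4 kg. Origin on the worktop under the middle of the spine; x along the spine (away from the robot at yaw 0), y to the left, z up. Covers 428 (y) x 235 (x) x 4 mm. A pile of cards on each cover spans 26 to 170 mm from the spine's middle line and 210 mm in x; tops 44 mm (left) and 40.5 mm (right) up. A fixed green tab juts from the left pile at x = 72 mm.
- ring_axis (a point): Middle of the line about which the leaves turn: the common centre line of the three steel rings, along the binder's x, 46 mm above the worktop over the binder's origin. The rings are 68 mm across, at x = -85, 0 and 85 mm; their tops are 82 mm up.
- orange_leaf (a joint): Angle of the orange-tabbed divider about the ring axis, rad: 0 = flat on the right-hand (-y) pile, 1.57 = upright, 3.14 = flat on the left-hand (+y) pile. A stiff 3 mm leaf, about 110 g, 210 mm long, from 26 to 178 mm off the axis, its mid-plane through the axis. It turns freely: falls back if let go before upright and falls, damped, to the left once past it. About 1 N at the tab raises it.
- orange_tab (a point): Middle of the orange tab's outer edge, at mid-thickness: 206 mm from the ring axis, binder x = 0, 46 mm up while flat. The tab is 56 mm long along the spine, 3 mm thick, juts 28 mm beyond its leaf and 36 mm beyond the pile, with only the cover below it: 40 mm of free height. It turns with the leaf; its axes match the binder's at angle 0.
- blue_leaf (a joint): The same angle for the blue-tabbed divider, which lies directly under the orange one on the right and turns as freely; 0 = flat on the right. It is to stay at 0.
- blue_tab (a point): Middle of the outer edge of the blue tab, same size and reach as the orange one, 72 mm nearer the robot along the spine and 3.6 mm lower; 16 mm of free room lie between the two tabs.
- timer: White round kitchen timer with red knob, 76 mm across, 48 mm high, loose. Origin: centre of its underside.
- mug: White mug, 82 mm across, 92 mm high, handle at its +y, loose. Origin: centre of its underside.
- pot: Pale plastic ingredient pot with blue lid, 105 mm across, 78 mm high, loose. Origin: centre of its underside.
- sanitiser: White bottle with yellow cap, 68 mm across, 210 mm high, loose. Origin: centre of its underside.
- seed_jar: Amber glass jar with steel lid, 80 mm across, 115 mm high, loose. Origin: centre of its underside.
- tin: Tin with green label, 74 mm across, 110 mm high, loose. Origin: centre of its underside.
- scraper: Dough scraper lying flat: steel blade 150 x 85 mm with a wooden handle 23 mm thick along one long edge, loose. Origin: on the worktop under its middle, x along the handle.
- marker: Marker pen with green cap, 133 mm long, 18 mm thick, lying along its x, loose. Origin: on the worktop beneath the barrel.

How it is judged:
On the way:
1. the orange-tabbed divider is pushed up from the right-hand side by the fingers (value of joint orange_leaf between 0.5 and 1.5 rad and contact force between the fingers and orange_leaf above 0.05 N), for 0.05 s.
At the end, for the whole second after the job is handed in: The orange-tabbed divider lies at rest within 0.09 rad of flat on the left-hand side, the blue-tabbed one still lies on the right (within 0.06 rad), the binder lies flat within 25 mm of where it was, and every other thing is within 25 mm of where it was (value of joint orange_leaf above 3.05 rad and velocity of joint orange_leaf between -0.1 and 0.1 rad/s and value of joint blue_leaf below 0.06 rad and distance of each of binder, timer, mug, pot, sanitiser, seed_jar, tin, scraper, marker from where it was at the start of the episode below 0.025 m and height (world z) of binder below 0.006 m and angle between binder's own z axis and vertical below 0.04 rad and linear speed of binder below 0.02 m/s); the robot touches nothing.
It fails at once if the divider is gripped or forced (more than 15 N between fingers and leaf) (contact force between the fingers and orange_leaf above 15 N).
It fails at once if the blue-tabbed divider is raised from the right-hand side (value of joint blue_leaf above 0.15 rad).
It fails at once if the binder is shoved more than 25 mm, lifted or tipped (distance of binder from where it was at the start of the episode above 0.025 m or height (world z) of binder above 0.012 m or angle between binder's own z axis and vertical above 0.08 rad).
It fails at once if any other thing on the worktop is moved more than 25 mm or tipped over (distance of any of timer, mug, pot, sanitiser, seed_jar, tin, scraper, marker from where it was at the start of the episode above 0.025 m or angle between any of timer, mug, pot, sanitiser, seed_jar, tin, scraper, marker's own z axis and vertical above 0.3 rad).
It also fails if it takes over 42 s, if anything falls off the work surface, if the arm or the gripper's body presses on something with over 40 N, if the wrist force passes 120 N, or if a joint passes its speed limit or range.

## Robot

A 7-joint arm with a two-finger parallel gripper is mounted at the origin on the work surface. World frame = base frame: x ahead of the robot, y to its left, z up, the work surface at z = 0. Lengths are in m, angles in rad, forces in N, time in s.
With the tool pointing down it reaches from about 0.35 to 0.9 m from the base axis. Payload 8.1 kg.
Tool frame: the origin (TCP) lies where the fingers leave the gripper's body, on its centre line; the fingertips stand 73 mm ahead of it and the grasp point (between the pads) lies env.grip_depth ahead of it (env.grip_depth is the distance from the TCP to the grasp point, in m); z points along the fingers, y is the direction in which the jaws open and shut (so a half turn about z gives the same grasp; the last joint's range is limited). The gripper opens to 85 mm and grips with 20 to 120 N. Pads are 22 mm wide; open, the fingers measure 114 mm over their backs; the gripper's body (76 mm by 85 mm) begins 54 mm behind the grasp point. The pads swing forward as they close: fully open they stand 13 mm farther back than shut.
Start: joints at [-1.38, 0.434, 0.025, 1.573, -0.012, 1.134, -0.075], TCP at [0.181, 0.598, 0.304] pointing down, gripper open.
Joint ranges: [-2.62, 2.62], [-0.44, 2.09], [-1.27, 1.32], [0.08, 2.57], [-1.32, 4.46], [0.12, 2], [-2.74, 2.74]. Speed limits (rad/s): [2.22, 2.22, 3.01, 3.01, 3.14, 3.14, 3.14].

## Interface

Orientations are given as [roll, pitch, yaw] about the fixed x, y, z axes, in that order (R = Rz(yaw) Ry(pitch) Rx(roll)).
In Python, from bench import env, kinematics, cams, job gives the robot as it stands. The module is installed in compiled form; this text tells all that it offers. Calls block until the motion is done:
- env.move_to(position, orientation): joint-space move of the TCP to a pose.
- env.line_to(position, rotation=None, vel=0.15): straight line of the TCP; rotation=None keeps the orientation; vel is the mean speed in m/s.
- env.goto_joints(angles): joint-space move.
- env.gripper_to(opening, f_grip=None): finger opening in m; f_grip is the grip in N (None keeps the last); returns when the fingers have stopped.
- env.dwell(seconds).
- kinematics.ik(position, orientation): joint angles nearest the present ones, or None.
- env.read_state(): the state.
- cams.snapshot(name): name is "side" or "top" or "wrist"; returns a dict with "pixels" (480x640x3 uint8, blue, green, red), "range_z" (480x640 float32, m along the optical axis (not along the pixel's ray), 0 where there is no reading), "mtx" (3x3 intrinsics, pixels), "xyz" and "rotation" of the camera in the world. Camera axes: x right, y up, looking along -z (the intrinsics and any distortion apply to the point x, -y, -z); pixel columns grow to the right and rows downward; lengths in m; the calibration is good to about 2 mm. A picture is of the moment at which its call begins.
A pose or a line that the arm cannot do raises env.MotionError and nothing moves.
- job.hand_in(): hands the job in, once; it reports no verdict.
The state is a dict: "clock": time; "qpos": joint angles; "joint_velocities": joint speeds; "effort": joint torques, N m; "position": TCP position; "tool_rot": TCP orientation; "contact_force": force on the tool from outside, world axes, zero at the start; "moment": the same for the moment, N m; "gripper_width": finger opening in m.
Only numpy, scipy, OpenCV 4.12 (cv2) and the standard library are available. Lean on these libraries where they do the work, as an engineer would, in place of code of your own. Each camera call takes 0.05 s, during which the arm holds its last target.

## Working session

There is one attempt and no reset: what is moved stays moved. The work goes in short steps, each a Python script; the robot and the scene stay as the last script left them, time stands still between calls to the robot, and variables do not carry over. Pictures are saved under pics/ and viewed, and the job is handed in when it is done.

```bash
mkdir -p pics; ls; python3 - <<'E'
from bench import env, kinematics, cams, job
import cv2,numpy as np
s=env.read_state()
for k in ("clock","qpos","position","tool_rot","gripper_width","contact_force"): print(k,s[k])
print(env.grip_depth)
for n in ("top","side"):
    d=cams.snapshot(n); cv2.imwrite(f"pics/{n}0.png",d["pixels"]); np.savez(f"{n}0.npz",**d)
    print(n,d["xyz"],d["rotation"],d["mtx"],d.keys())
E
```

```text
pics
clock 0.0
qpos [-1.37963604  0.43526309  0.02500125  1.57408072 -0.01162672  1.13400678
 -0.07508097]
position [0.18091153 0.5978423  0.30310762]
tool_rot [-3.13998583e+00  1.34601032e-04  2.84774490e+00]
gripper_width 0.08543442179462188
contact_force [-0.38371445 -0.93610756  0.49425041]
0.0539
top [ 0.29667948 -0.00920167  1.41803691] [ 0.20462321  0.00152481 -1.51486871] [[539.18525377   0.         317.83243667]
 [  0.         539.18525377 235.64855659]
 [  0.           0.           1.        ]] dict_keys(['pixels', 'range_z', 'mtx', 'xyz', 'rotation'])
side [ 0.46117787 -0.72713061  0.8028161 ] [ 0.77580943  0.01440256 -0.17391635] [[446.80896225   0.         321.31190734]
 [  0.         446.80896225 237.89356423]
 [  0.           0.           1.        ]] dict_keys(['pixels', 'range_z', 'mtx', 'xyz', 'rotation'])
```

View pics/top0.png

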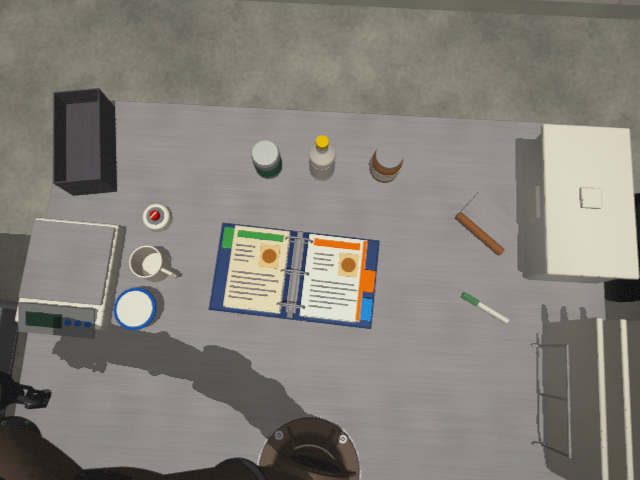

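View pics/side0.png

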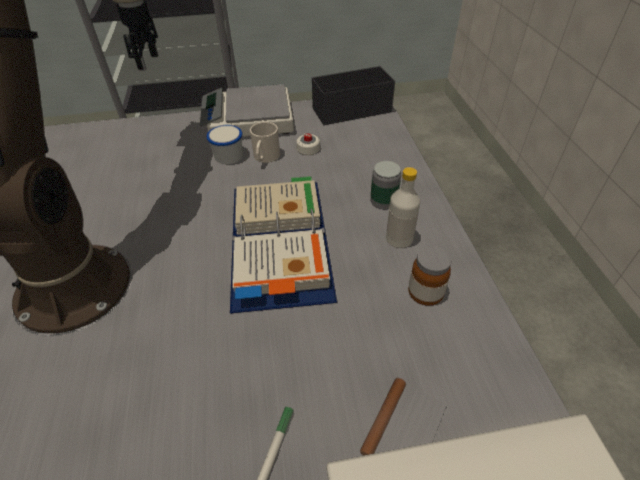

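```bash
cat > h.py <<'E'
import numpy as np
from scipy.spatial.transform import Rotation as R
def cloud(d):
    K=d["mtx"];z=d["range_z"];v,u=np.mgrid[0:480,0:640]
    X=(u-K[0,2])/K[0,0]*z;Y=(v-K[1,2])/K[1,1]*z
    P=np.stack([X,-Y,-z],-1)
    return P@R.from_euler("xyz",d["rotation"]).as_matrix().T+d["xyz"]
E
python3 - <<'E'
import numpy as np,cv2
from h import cloud
for n in("top","side"):
    d=dict(np.load(f"{n}0.npz"));P=cloud(d);hsv=cv2.cvtColor(d["pixels"],cv2.COLOR_BGR2HSV)
    ok=d["range_z"]>0
    print(n,"table z",P[ok][:, 2][np.abs(P[ok][:,2])<.02].mean())
    def rep(name,h0,h1,s,v,roi):
        m=(hsv[...,0]>=h0)&(hsv[...,0]<=h1)&(hsv[...,1]>s)&(hsv[...,2]>v)&ok
        r=np.zeros_like(m);r[roi[1]:roi[3],roi[0]:roi[2]]=1;m&=r
        m=cv2.erode(m.astype(np.uint8),np.ones((2,2)))>0
        q=P[m];print(name,m.sum(),q.mean(0).round(4),q.min(0).round(3),q.max(0).round(3));return m
    if n=="top":
        rep("otab",5,20,200,120,(364,262,385,300));rep("btab",100,115,180,170,(355,290,380,325))
        m=rep("cover",100,130,100,40,(200,215,385,335))
        q=P[m];q=q[q[:,2]<.02];rr=cv2.minAreaRect((q[:,:2]*1000).astype(np.float32));print(rr,cv2.boxPoints(rr))
        rep("green",40,80,80,60,(215,220,236,255))
        for nm,(u,v) in dict(timer=(157,217),mug=(147,262),pot=(134,308),tin=(265,155),san=(321,150),jar=(387,162),scr=(480,232),mk=(485,308),ring0=(290,305),ring1=(296,271),ring2=(300,240)).items(): print(nm,P[v,u].round(3))
    else:
        rep("otab",3,20,200,120,(265,278,300,296));rep("btab",100,115,180,170,(230,280,265,300))
E
python3 - <<'E'
import cv2
im=cv2.imread("pics/top0.png")[210:340,200:390];cv2.imwrite("pics/crop.png",cv2.resize(im,None,fx=4,fy=4,interpolation=cv2.INTER_NEAREST))
E
```

```text
top table z 0.000618451772060952
otab 184 [ 0.4702 -0.1283  0.0477] [ 0.444 -0.141  0.039] [ 0.495 -0.117  0.056]
btab 176 [ 0.3972 -0.1246  0.0441] [ 0.371 -0.136  0.034] [ 0.424 -0.113  0.052]
cover 1965 [0.4519 0.0712 0.0081] [ 0.353 -0.153 -0.005] [0.607 0.278 0.052]
((480.262451171875, 62.61854553222656), (420.1417541503906, 229.4235076904297), 86.44396209716797) [[ 352.74194 -139.93289]
 [ 581.72375 -154.16284]
 [ 607.78296  265.16998]
 [ 378.80115  279.39993]]
green 177 [0.5642 0.243  0.0371] [0.539 0.229 0.028] [0.591 0.256 0.045]
timer [0.606 0.431 0.051]
mug [0.493 0.458 0.002]
pot [0.367 0.451 0.081]
tin [0.769 0.154 0.113]
san [0.765 0.011 0.181]
jar [ 0.769 -0.157  0.11 ]
scr [ 0.618 -0.417  0.029]
mk [ 0.421 -0.433  0.016]
ring0 [0.4   0.071 0.016]
ring1 [0.481 0.058 0.079]
ring2 [0.573 0.056 0.012]
side table z 0.0019491305123588332
otab 307 [ 0.4703 -0.1239  0.0482] [ 0.442 -0.142  0.003] [ 0.505 -0.105  0.054]<stdin>:11: RuntimeWarning: Mean of empty slice.
  ret = um.true_divide(
Traceback (most recent call last):
ValueError: zero-size array to reduction operation minimum which has no identity
```

View pics/crop.png

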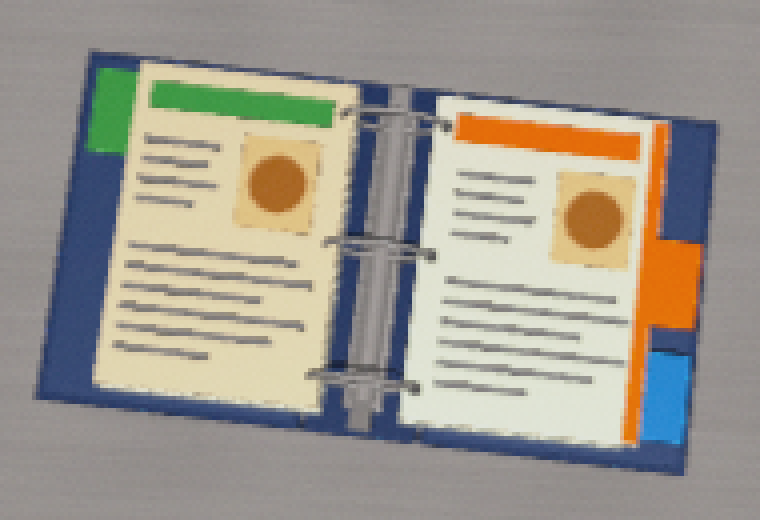

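```bash
cat >> h.py <<'E'
yaw=-0.06; XB=np.array([np.cos(yaw),np.sin(yaw),0]);YB=np.array([-np.sin(yaw),np.cos(yaw),0]);ZB=np.array([0,0,1.])
O=np.array([0.481,0.063,0.0])
def pose(u,z,a,xb=0.006,sgn=1,w=0.,L=0.073):
    """TCP pose with fingertip centre at (right-of-spine u, height z, spine xb), fingers a below horizontal, approach swung w about z"""
    d=np.cos(a)*(np.cos(w)*YB+np.sin(w)*XB)-np.sin(a)*ZB
    y=sgn*(np.cos(w)*XB-np.sin(w)*YB)
    x=np.cross(y,d)
    rot=R.from_matrix(np.stack([x,y,d],1)).as_euler("xyz")
    return O+xb*XB-u*YB+z*ZB-L*d,rot
E
python3 - <<'E'
from bench import env,kinematics
from h import *
for a in (30,40,50,60):
  for w in (-30,-15,0,15,30,45):
    for sgn in (1,-1):
      r=[]
      for u,z in ((.25,.02),(.195,.02),(.17,.14),(.1,.22),(0,.25),(-.05,.25)):
        p,o=pose(u,z,np.radians(a),sgn=sgn,w=np.radians(w))
        q=kinematics.ik(p,o); r.append(None if q is None else np.round(q,2))
      print(a,w,sgn,[x is not None for x in r], r[1] if r[1] is not None else "", r[4] if r[4] is not None else "")
E
```

```text
30 -30 1 [True, True, True, True, True, True] [ 0.21  1.14  0.56  1.47 -0.79  1.8   1.56] [-0.16  0.75  0.68  1.67 -0.9   1.93  1.26]
30 -30 -1 [True, True, True, True, True, True] [ 0.11  1.21  0.76  1.48 -0.89  1.91 -1.47] [-0.2   0.78  0.77  1.67 -0.93  1.97 -1.84]
30 -15 1 [True, True, True, True, True, True] [ 0.25  1.12  0.62  1.62 -0.95  1.76  1.54] [-0.21  0.72  0.84  1.84 -1.05  1.89  1.24]
30 -15 -1 [True, True, True, True, True, True] [ 0.17  1.18  0.76  1.63 -1.02  1.86 -1.53] [-0.26  0.77  0.96  1.85 -1.07  1.96 -1.85]
30 0 1 [True, True, True, True, True, True] [ 0.32  1.07  0.59  1.78 -1.09  1.67  1.51] [-0.27  0.69  1.    2.03 -1.18  1.84  1.22]
30 0 -1 [True, True, True, True, True, True] [ 0.13  1.24  0.95  1.8  -1.23  1.96 -1.48] [-0.33  0.78  1.15  2.03 -1.21  1.97 -1.86]
30 15 1 [True, True, True, True, True, True] [ 0.37  1.03  0.59  1.96 -1.24  1.59  1.52] [-0.14  0.48  0.77  2.2  -1.27  1.52  1.09]
30 15 -1 [True, True, True, True, True, True] [ 0.26  1.11  0.76  1.96 -1.3   1.74 -1.56] [-0.25  0.55  0.96  2.21 -1.3   1.64 -2.01]
30 30 1 [True, True, True, Tru
[... 4371 characters left out ...]
0.85  2.11 -1.21  1.2   1.3 ] [-0.67  0.22  0.97  2.09 -0.83  1.09  0.43]
60 15 -1 [True, True, True, True, True, True] [-0.1   0.87  0.95  2.11 -1.25  1.28 -1.8 ] [-0.8   0.28  1.17  2.09 -0.88  1.15 -2.64]
60 30 1 [True, True, True, True, True, True] [ 0.11  0.67  0.6   2.21 -1.29  0.93  1.14] [-0.76  0.09  0.95  2.18 -0.77  0.85  0.1 ]
60 30 -1 [True, True, True, True, False, True] [ 0.12  0.67  0.58  2.21 -1.28  0.92 -2.01] 
60 45 1 [True, True, True, True, True, True] [ 0.64  0.56 -0.16  2.28 -1.29  0.43  0.89] [-0.88 -0.05  0.9   2.26 -0.58  0.6  -0.38]
60 45 -1 [True, True, True, False, True, True] [ 0.64  0.56 -0.16  2.28 -1.29  0.43 -2.25] [-1.44 -0.33  1.26  2.27  0.05  0.53  2.13]
```

```bash
python3 - <<'E'
from bench import env,kinematics,cams
from h import *
import cv2
env.gripper_to(0.0,20)
s=env.read_state();p=s["position"];print(s["clock"],s["gripper_width"])
env.line_to([p[0]+.05,p[1]-.08,.42],vel=.25)
P,o=pose(.29,.20,np.radians(35))
print(P,o,kinematics.ik(P,o))
env.move_to(P,o)
s=env.read_state();print(s["clock"],s["qpos"].round(2) if hasattr(s["qpos"],"round") else s["qpos"],s["position"],s["contact_force"])
for n in("side","top"):cv2.imwrite(f"pics/{n}1.png",cams.snapshot(n)["pixels"])
E
```

```text
0.8667 -0.0002134054924525306
[ 0.46601391 -0.28652844  0.24187108] [ 3.14159265 -0.95993109  1.51079633] [ 0.34021578  0.8454155   0.76803628  1.60779    -0.93364426  1.90256479
  1.31451882]
4.475 [ 0.34  0.85  0.77  1.61 -0.93  1.9   1.31] [ 0.46674342 -0.28549978  0.24203869] [-0.64140311 -0.35000354  0.32517602]
```

View pics/side1.png

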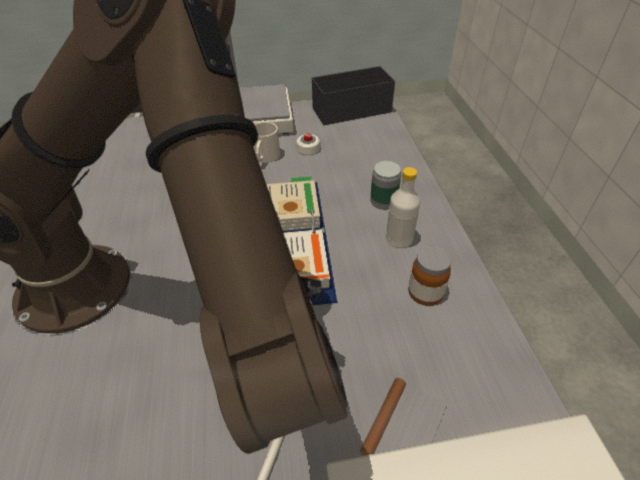

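View pics/top1.png

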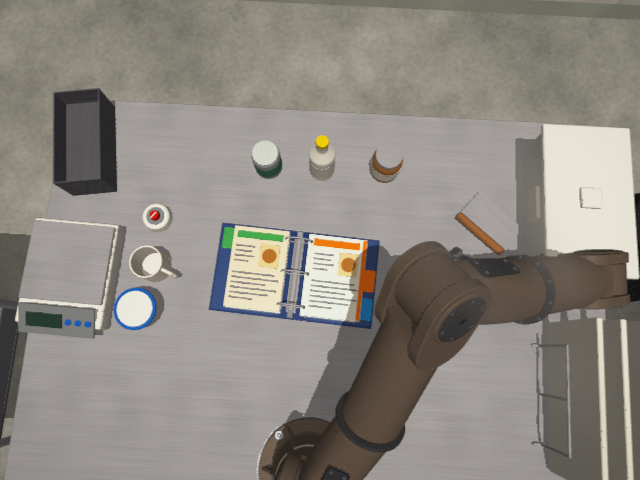

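```bash
python3 - <<'E'
import numpy as np
from h import cloud
d=dict(np.load("top0.npz"));P=cloud(d)
for u,v in((550,150),(545,200),(545,270),(600,240),(525,200),(535,230),(570,350),(605,350),(540,340),(565,440)):print((u,v),P[v,u].round(3))
from bench import cams
d=cams.snapshot("top");P2=cloud(d);
for u,v in((440,300),(500,290),(550,285),(585,275),(610,270),(620,262),(610,295)):print((u,v),P2[v,u].round(3))
w=cams.snapshot("wrist");import cv2;cv2.imwrite("pics/w1.png",w["pixels"])
E
```

```text
(550, 150) [ 0.796 -0.543  0.179]
(545, 200) [ 0.671 -0.529  0.176]
(545, 270) [ 0.503 -0.527  0.167]
(600, 240) [ 0.58  -0.655  0.176]
(525, 200) [ 0.711 -0.535  0.033]
(535, 230) [ 0.616 -0.536  0.094]
(570, 350) [ 0.324 -0.59   0.143]
(605, 350) [ 0.327 -0.639  0.203]
(540, 340) [ 0.347 -0.576  0.007]
(565, 440) [ 0.121 -0.586  0.108]
(440, 300) [ 0.366 -0.165  0.709]
(500, 290) [ 0.392 -0.265  0.642]
(550, 285) [ 0.41  -0.357  0.594]
(585, 275) [ 0.44  -0.446  0.523]
(610, 270) [ 0.459 -0.514  0.475]
(620, 262) [ 0.476 -0.537  0.466]
(610, 295) [ 0.416 -0.516  0.467]
```

View pics/w1.png

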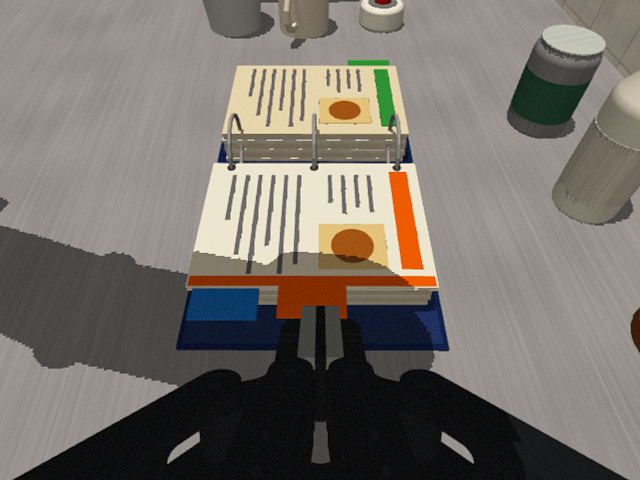

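The wrist view shows the closed fingers (columns 300–345) aimed at the orange tab (277–347, row 300), clear of the blue tab (187–258). There's a fixed box 0.176 m high on the right at y < -0.53, so I'll insert along the finger axis to keep the wrist clear of it.

```bash
python3 - <<'E'
from bench import env,kinematics,cams
from h import *
import cv2
a=np.radians(35)
def tip(s): return (.200+s*np.cos(a), .018+s*np.sin(a))
P,o=pose(*tip(.075),a); env.line_to(P,o,vel=.1)
s=env.read_state();print(s["clock"],np.round(P-s["position"],4),s["contact_force"].round(2))
d=cams.snapshot("top");C=cloud(d);m=(C[...,1]<-.4)&(C[...,0]<.55)&(C[...,0]>.38)&(C[...,2]>.25);print(C[m].min(0),C[m].max(0))
cv2.imwrite("pics/top2.png",d["pixels"]);cv2.imwrite("pics/w2.png",cams.snapshot("wrist")["pixels"]);cv2.imwrite("pics/side2.png",cams.snapshot("side")["pixels"])
E
python3 -c "
import cv2,numpy as np
a=[cv2.resize(cv2.imread(f'pics/{n}2.png'),(400,300)) for n in('w','side')]
cv2.imwrite('pics/c2.png',np.hstack(a))"
```

```text
6.2417 [-0.0001  0.0003 -0.0005] [-0.67 -0.47 -0.33]
[ 0.38006461 -0.68870367  0.25045556] [ 0.50542774 -0.40007934  0.43986751]
```

View pics/c2.png

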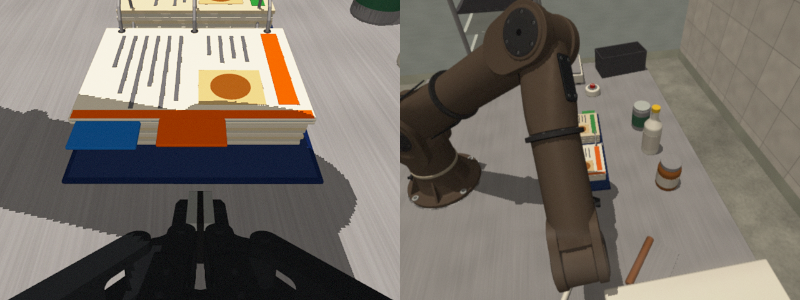

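The tab (columns 157–227 of the left half) lies straight ahead of the fingertips (185–217), with no contact yet. Now insert.

```bash
python3 - <<'E'
from bench import env,kinematics,cams
from h import *
import cv2
a=np.radians(35)
f0=env.read_state()["contact_force"]
for s_ in(.035,0):
    P,o=pose(.200+s_*np.cos(a), .018+s_*np.sin(a),a); env.line_to(P,vel=.06)
    s=env.read_state();print(s["clock"],np.round(P-s["position"],4),(s["contact_force"]-f0).round(2))
cv2.imwrite("pics/w3.png",cams.snapshot("wrist")["pixels"])
E
```

```text
7.2083 [ 0.      0.0002 -0.0001] [-0.21 -1.12  0.88]
7.9417 [ 0.      0.0001 -0.    ] [-0.83 -0.02 -0.03]
```

View pics/w3.png

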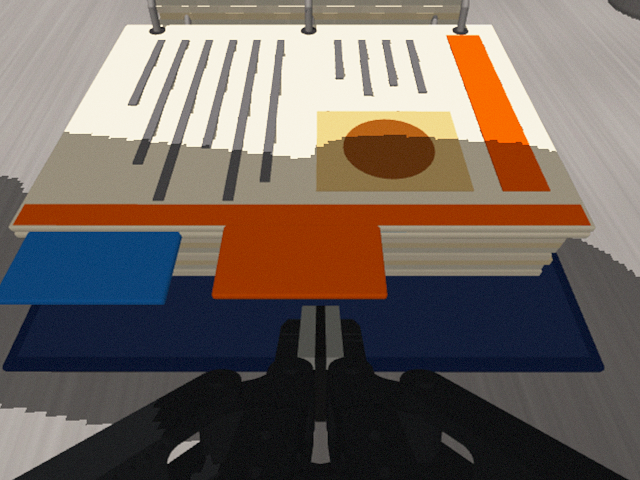

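```bash
python3 - <<'E'
from bench import env,kinematics,cams
from h import *
d=cams.snapshot("wrist");C=cloud(d)
print(d["xyz"])
for u,v in((320,307),(310,308),(333,308),(310,315),(333,330),(310,340),(300,293),(300,285),(300,270),(250,290),(380,290),(320,302),(300,320),(350,330)):
    q=C[v,u]-O;print((u,v),"u %.4f x %.4f z %.4f"%(-q@YB,q@XB,q[2]))
E
```

```text
[ 0.47074258 -0.21085498  0.16319504]
(320, 307) u 0.1989 x 0.0062 z 0.0297
(310, 308) u 0.1996 x 0.0027 z 0.0302
(333, 308) u 0.1993 x 0.0108 z 0.0298
(310, 315) u 0.2045 x 0.0028 z 0.0342
(333, 330) u 0.2126 x 0.0103 z 0.0393
(310, 340) u 0.2178 x 0.0031 z 0.0431
(300, 293) u 0.2039 x -0.0001 z 0.0476
(300, 285) u 0.2008 x -0.0002 z 0.0475
(300, 270) u 0.1953 x -0.0003 z 0.0479
(250, 290) u 0.2025 x -0.0161 z 0.0472
(380, 290) u 0.2028 x 0.0253 z 0.0475
(320, 302) u 0.1823 x 0.0062 z 0.0045
(300, 320) u 0.2035 x -0.0008 z 0.0286
(350, 330) u 0.2093 x 0.0163 z 0.0326
```

The depth reading puts the upper fingertip edge at u = 199 mm, z = 29 mm, and the tab edge at u ≈ 205 mm, so only 7 mm is under the tab. I'll go 6 mm deeper, then lift along the arc with a force guard.

```bash
cat >> h.py <<'E'
def corner(u,z,a): return pose(u+.0015,z-.011,a)
E
python3 - <<'E'
from bench import env,kinematics,cams
from h import *
import cv2
a=np.radians(35)
f0=env.read_state()["contact_force"]
P,o=corner(.193,.029,a);env.line_to(P,vel=.03)
s=env.read_state();print(s["clock"],(s["contact_force"]-f0).round(2))
for th in (0.03,.15,.3,.45,.6):
    rho=np.interp(th,[0,.5],[.192,.186])
    P,o=corner(rho*np.cos(th)+.0015*np.sin(th),.046+rho*np.sin(th)-.0015*np.cos(th),a);env.line_to(P,vel=.06)
    s=env.read_state();f=s["contact_force"]-f0;print(th,s["clock"],f.round(2))
    if np.linalg.norm(f)>8: print("STOP");break
cv2.imwrite("pics/w4.png",cams.snapshot("wrist")["pixels"])
cv2.imwrite("pics/top4.png",cams.snapshot("top")["pixels"])
E
```

```text
8.375 [-0.24 -0.88  0.79]
0.03 8.8833 [-0.87 -1.77 -0.24]
0.15 9.4167 [ 0.53 -3.08 -0.15]
0.3 10.0417 [ 0.26 -1.73 -0.51]
0.45 10.6583 [-0.69 -2.16  0.49]
0.6 11.275 [ 1.49 -1.14 -1.27]
```

View pics/w4.png

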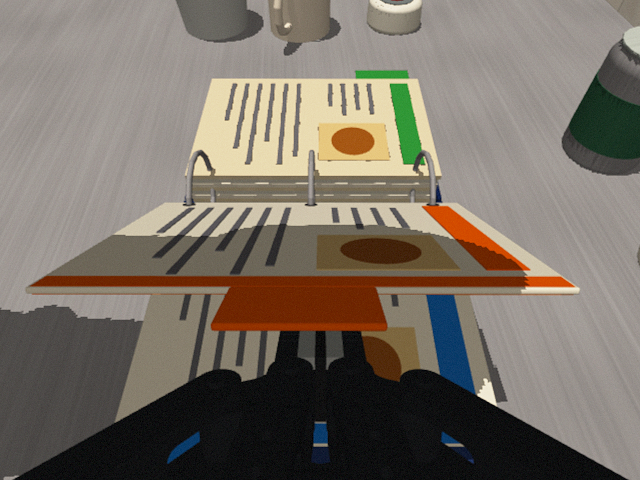

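The orange leaf is raised on the fingertips (tab at row 328), and the blue-barred leaf stays flat below. I'll continue the arc.

```bash
python3 - <<'E'
from bench import env,kinematics,cams
from h import *
import cv2
a=np.radians(35)
for th in (.75,.9,1.05,1.2,1.35,1.5):
    rho=.186
    P,o=corner(rho*np.cos(th)+.0015*np.sin(th),.046+rho*np.sin(th)-.0015*np.cos(th),a);env.line_to(P,vel=.06)
    s=env.read_state();f=s["contact_force"];print(th,s["clock"],f.round(2),np.round(s["position"]-P,4))
    if np.linalg.norm(f)>9: print("STOP");break
cv2.imwrite("pics/w5.png",cams.snapshot("wrist")["pixels"])
cv2.imwrite("pics/top5.png",cams.snapshot("top")["pixels"])
E
python3 -c "
import cv2,numpy as np
a=[cv2.resize(cv2.imread(f'pics/{n}5.png'),(400,300)) for n in('w','top')]
cv2.imwrite('pics/c5.png',np.hstack(a))"
```

```text
0.75 11.9917 [-0.11 -1.1  -1.06] [0.0001 0.0001 0.0002]
0.9 12.6083 [0.96 0.55 0.13] [0.     0.0002 0.0002]
1.05 13.225 [-0.31 -0.71 -0.51] [0.     0.0002 0.0002]
1.2 13.8417 [ 0.69 -0.49 -0.08] [-0.      0.0002  0.0002]
1.35 14.4583 [-0.53 -0.07 -0.29] [-0.      0.0002  0.0001]
1.5 15.075 [ 0.7  -0.4  -0.66] [-0.      0.0002  0.0001]
```

View pics/c5.png

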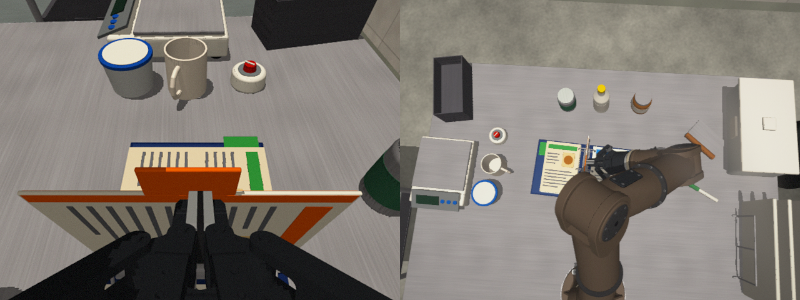

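The leaf is almost upright with the fingertips behind the tab. I'll push it past vertical, then retreat.

```bash
python3 - <<'E'
from bench import env,kinematics,cams
from h import *
import cv2
a=np.radians(35)
for th in (1.62,1.74,1.86,1.95):
    rho=.186
    P,o=corner(rho*np.cos(th)+.0015*np.sin(th),.046+rho*np.sin(th)-.0015*np.cos(th),a);env.line_to(P,vel=.06)
    s=env.read_state();f=s["contact_force"];print(th,s["clock"],f.round(2))
    if np.linalg.norm(f)>9: print("STOP");break
env.dwell(.5)
cv2.imwrite("pics/w6.png",cams.snapshot("wrist")["pixels"])
E
```

```text
1.62 15.7 [-0.43 -0.37  0.4 ]
1.74 16.225 [-0.09 -0.49  1.02]
1.86 16.75 [ 0.82 -0.23 -1.38]
1.95 17.175 [-0.43  0.39 -0.01]
```

View pics/w6.png

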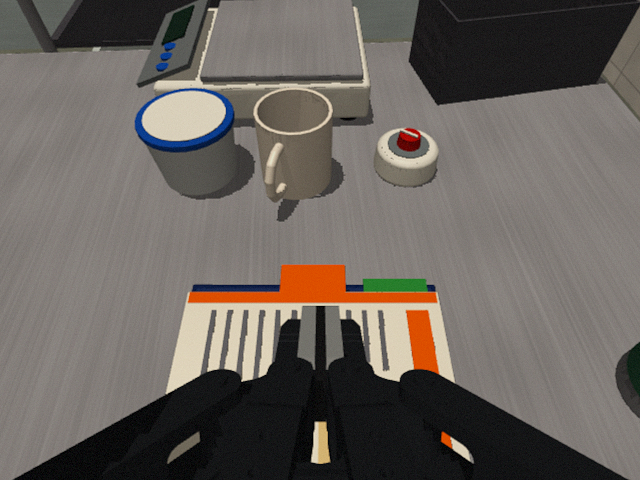

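The leaf has fallen onto the left pile (tab at 281–345, row 280, beside the green one). I'll retreat and check heights and poses.

```bash
python3 - <<'E'
from bench import env,kinematics,cams
from h import *
import cv2
a=np.radians(35)
P,o=corner(.12,.34,a);env.line_to(P,vel=.15)
env.dwell(.5)
s=env.read_state();print(s["clock"],s["contact_force"].round(2))
d=cams.snapshot("wrist");cv2.imwrite("pics/w7.png",d["pixels"])
C=cloud(d)
t=cams.snapshot("top");cv2.imwrite("pics/top7.png",t["pixels"]);D=cloud(t)
for nm,X,img in(("w",C,d["pixels"]),("t",D,t["pixels"])):
    h=cv2.cvtColor(img,cv2.COLOR_BGR2HSV);q=X-O;U=-q@YB;xb=q@XB
    m=(h[...,0]<20)&(h[...,1]>180)&(U<-.182)&(U>-.2)&(abs(xb)<.026)&(X[...,2]<.3)
    print(nm,"orange tab z",m.sum(),np.median(X[m][:,2]) if m.any() else "")
    m=(h[...,0]>98)&(h[...,0]<115)&(h[...,1]>180)&(U>.182)&(U<.2)&(abs(xb+.072)<.024)&(X[...,2]<.3)
    print(nm,"blue tab z",m.sum(),np.median(X[m][:,2]) if m.any() else "")
t0=cv2.imread("pics/top0.png");df=cv2.absdiff(t0,t["pixels"]).max(2);cv2.imwrite("pics/diff7.png",df)
E
python3 -c "
import cv2,numpy as np
a=[cv2.resize(cv2.imread(f'pics/{n}7.png'),(400,300)) for n in('w','top')]
cv2.imwrite('pics/c7.png',np.hstack(a))"
```

```text
19.8583 [-0.07  0.09  0.07]
w orange tab z 373 0.04756783566442957
w blue tab z 0 
t orange tab z 138 0.04720015931857513
t blue tab z 116 0.04398192739232054
```

View pics/c7.png

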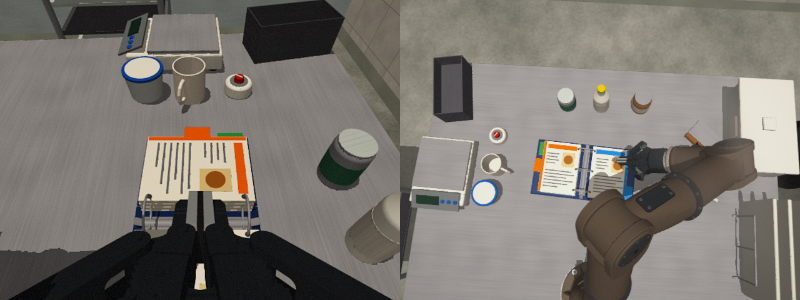

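The orange tab is flat on the left at 47.4 mm (47.7 mm when flat on the right at the start). The blue tab is at 44.0 mm, against 44.1 mm before. The arm is clear with about zero force, so I'm handing in.

```bash
python3 - <<'E'
from bench import env,job,cams
from h import *
import cv2
t=dict(np.load("top0.npz"));d=cams.snapshot("top")
def rep(d):
    X=cloud(d);h=cv2.cvtColor(d["pixels"],cv2.COLOR_BGR2HSV)
    r=np.zeros((480,640),bool);r[290:325,355:380]=1
    m=r&(h[...,0]>98)&(h[...,0]<115)&(h[...,1]>180)&(h[...,2]>170)&(X[...,2]<.1)
    return X[m].mean(0).round(4),m.sum()
print(rep(t),rep(d))
print(job.hand_in(),env.read_state()["clock"])
E
```

```text
(array([ 0.3987, -0.1235,  0.0439]), np.int64(212)) (array([ 0.3845, -0.1185,  0.0444]), np.int64(48))
the job is handed in; nothing more can be done
the job is handed in; nothing more can be done
```

The orange-tabbed divider now lies flat on the left, and the job was handed in at about 20 s on the robot's clock (limit 42 s). With the gripper shut and tilted 35° below horizontal, I slid the fingertips about 13 mm under the orange tab and raised the divider along its arc. Once pushed past upright it fell onto the left pile, and I then drew the arm clear.

**Last checks:**
- **Orange tab:** it measured 47.2–47.6 mm high on the left, the same as it measured when flat on the right at the start.
- **Blue tab:** it stayed on the right at 44.0 mm, against 44.1 mm at the start.
- **Forces:** readings taken at the stops along the arc stayed within about 3 N, and the wrist read close to zero after the retreat.
- **Other things:** in the pictures nothing else looked moved, but I did not measure their positions again.

**One check that disagreed:** a final comparison of the blue tab's position showed a shift of about 14 mm in x and 5 mm in y. Only 48 of its 212 pixels matched this time, probably because the arm and its shadow hid the rest, so the averages can't be compared. I don't take it as movement of the binder, but I did not measure the binder's position independently afterwards.

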